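# Slide a sample plate out over the end of the inspection ledge

## Task

Push the flat steel plate along its aluminium ledge, towards the ledge end nearer the microscope, until about a third of the plate's length sticks out past that end and its edge can be inspected. Leave it lying flat on the ledge and straight along the fence; only push it, never lift or tip it, and leave everything else where it stands. Back off when done.

Things in the scene. Friction and masses are not known exactly. Their poses are not given: they have to be found in the camera images.
- plate: Flat dark steel plate, 60 (x) by 110 (y) by 6 mm (z), about 0.3 kg, square ends, lying loose on the ledge. Origin: centre of its underside; z up. Its long (y) axis lies along the ledge's y axis to within about 3 degrees; it slides with ordinary metal friction (a few newtons).
- ledge: Fixed aluminium ledge, 240 mm along y, both ends (y = +/-120) open. Origin: on the bench, under the middle of the sliding surface, which lies at z = 40 mm from x = -38 (open front) to +34 mm, where a fence rises 8 mm to a rear step (x = 34 to 104). The plate starts within 45 mm of the middle, 3 to 9 mm off the fence. Plate centre at y = +/-65 mm: its end is flush; at +/-102 mm: a third sticks out.
- microscope: Stereo microscope, about 360 mm tall, cream head and black eyepieces on a green stand with a 150 x 120 mm foot, fixed to the bench well clear of one end of the ledge (left or right of the robot; a cream illuminator box, 106 mm high, 160 x 130 mm, stands on the other side). Origin: on the bench under its eyepieces, 130 mm in front (-x) of the centre of its foot.
- mount: Black moulded sample mount, upright cylinder 30 mm across, 22 mm high, on the ledge's rear step; leave alone. Origin: underside centre.
- vial: Small glass vial with a white cap, 24 mm across, 42 mm high, on the rear step; leave alone. Origin: underside centre.
- dish: White ceramic dish, 84 mm across, 20 mm high, on the bench in front of the ledge; leave alone. Origin: underside centre.
- beaker: Glass beaker, 60 mm across, 72 mm high, on the bench in front of the ledge; leave alone. Origin: underside centre.
- tweezers: Steel tweezers, 130 mm long, 6 mm high, lying on the bench in front of the ledge; leave alone. Origin: underside, mid-length; tips towards its own +x.
- coupon: Small square steel coupon, 40 x 40 x 6 mm, on the bench (not the plate on the ledge); leave alone. Origin: underside centre.
- jar: White screw-top jar, 60 mm across, 75 mm high, on the bench beyond the ledge; leave alone. Origin: underside centre.

How it is judged:
By the outcome, as a careful person would: the job done as asked, in the order asked, and still so for the second after the job is handed in, with the robot touching nothing.
It also fails if it takes over 38 s, if anything falls off the work surface, if the arm or the gripper's body presses on something with over 40 N, if the wrist force passes 120 N, or if a joint passes its speed limit or range.

## Robot

A 6-joint arm with a two-finger parallel gripper is mounted at the origin on the work surface. World frame = base frame: x ahead of the robot, y to its left, z up, the work surface at z = 0. Lengths are in mm, angles in degrees, forces in N, time in s.
With the tool pointing down it reaches from about 350 to 850 mm from the base axis. Payload 8.1 kg.
Tool frame: the origin (TCP) lies at the very end of the fingers, on their centre line; the grasp point (between the pads) lies 19 mm behind it; z points along the fingers, y is the line along which they close (so a half turn about z gives the same grasp; the last joint's range is limited). The gripper opens to 85 mm and grips with 20 to 120 N. Pads are 22 mm wide; open, the fingers measure 114 mm over their backs; the gripper's body (76 mm by 85 mm) begins 54 mm behind the grasp point. The pads swing forward as they close: fully open they stand 13 mm farther back than shut.
Start: joints at [60.997, 7.471, 85.268, -0, 87.261, -4.893], TCP at [245.074, 547.671, 231.292] pointing down, gripper open.
Joint ranges: [-169.43, 169.43], [-51.17, 129.36], [1.28, 143.12], [-76.62, 256.62], [0, 156.53], [-152.29, 152.29]. Speed limits (degrees/s): [136.94, 136.94, 159.86, 180, 180, 180].

## Interface

Orientations are given as [roll, pitch, yaw] about the fixed x, y, z axes, in that order (R = Rz(yaw) Ry(pitch) Rx(roll)).
In Python, from bench import * gives the robot as it stands.
- The arm moves only by the tool play_rows, never from a script. Its argument "increments" is a list of rows, each a list of 3 entries, a list of its own where there are three numbers: the gripper's target within -1 to 1 (fully open at 1, half-way at 0, shut at -1), then the shift along the tool's x, y, z in mm, then the turn about the tool's z in rad. A call has 1 to 12 rows; each row shifts and turns the commanded pose from where the row before left it, along the tool's axes as they then stand; what a row does not reach is not made up. A row lasts 1/12 s, in which the tool goes at most 41.7 mm and 7.16 degrees, less where a joint would pass 70% of its speed; a pose out of reach is approached as far as the arm can. A call is refused whole if a number of a shift passes 41.7 or a number of a turn 0.125, either way. A call with a gripper value outside its range is refused whole. The fingers move at their own pace and stop on an object; "force" is the grip in N (left out, the last holds). Time passes only in rows, so rows that do not move let the fingers close. It gives the time, the measured TCP pose, the force, the opening and the grip force at its end, in the units of the state.
- sense(): the state, without advancing time (a new reading comes with each control period).
- snapshot(name): name is "scene" or "top" or "wrist"; returns a dict with "color" (480x640x3 uint8, red, green, blue), "intrinsics" (3x3 intrinsics, pixels), "world_from_camera" (4x4, takes a point from camera to world coordinates). Camera axes: x right, y down, z forward; pixel columns grow to the right and rows downward; lengths in mm; the calibration is good to about 2 mm. The wrist camera is an equidistant fisheye: a pixel r from the principal point sees the ray r / f radians off the axis. A picture is of the moment at which its call begins. There is no depth.
- hand_in(): hands the job in; it is judged then, once.
Trained networks look in a picture, given as the dict that the camera call returned (one of the last four; its "shot" number tells which), for a name from the list of things; names that differ only in an ending like _2 or _b are one class to them, and where a whole thing is asked for, a point or a joint stands for the part that bears it (a point fixed in the world has none). Each returns a list of dicts, best first, with "p" (0 to 1); they miss things now and then, are a little off and sometimes report something else, mostly with a low value. They report only what shows in the picture. A call takes as long as a camera call.
- find_in(query, picture): "xyz" ([x, y, z] in mm, in the coordinates of the camera as it stood for that picture, good to about 4 mm: the middle of the surface that is visible of it).
- regions_of(query, picture): "mask" (480x640 bool, what is visible of it).
- pinpoint(query, picture): "xyz" ([x, y, z] in mm, in the coordinates of the camera as it stood for that picture, good to about 4 mm: a listed point, or the origin of a listed thing).
The state is a dict: "time": time; "joint_pos": joint angles; "qd": joint speeds; "joint_efforts": joint torques, N m; "tool_pos": TCP position; "tcp_rot": TCP orientation; "ft_force": force on the tool from outside, world axes, zero at the start; "wrist_torque": the same for the moment, N m; "finger_gap": finger opening in mm; "grip_force": force on a finger pad.
Only numpy, scipy, OpenCV 4.12 (cv2) and the standard library are available. Lean on these libraries where they do the work, as an engineer would, in place of code of your own. Each camera call takes 0.05 s, during which the arm holds its last target. There are 200 camera calls.

## Working session

There is one attempt and no reset: what is moved stays moved. The work goes in short steps, Python scripts to look and compute and a tool call to move; the robot and the scene stay as the last step left them, time stands still between calls to the robot, and variables do not carry over. Pictures are saved under pics/ and viewed, at most 10 in all, crops included, and the job is handed in when it is done.

Besides the shell and the picture viewer there is one more tool, called after "Request:" as name([rows], argument=value, ...), one row to a line, values as JSON. play_rows: Moves the arm, as the interface text tells. Its arguments: {"type":"object","properties":{"increments":{"type":"array","items":{"type":"array"}},"force":{"type":"number"}},"required":["increments"]}

```bash
mkdir -p pics
cat > h.py <<'E'
from bench import *
import numpy as np, cv2
def w(s,p): return (s["world_from_camera"]@np.append(p,1))[:3]
def onplane(s,u,v,z):
    K=s["intrinsics"];T=s["world_from_camera"]
    d=T[:3,:3]@np.array([(u-K[0,2])/K[0,0],(v-K[1,2])/K[1,1],1]);o=T[:3,3]
    return o+d*(z-o[2])/d[2]
def save(s,n): cv2.imwrite("pics/"+n,s["color"][:,:,::-1])
E
python3 - <<'E'
from h import *
st=sense();print(st["tcp_rot"],st["tool_pos"],st["ft_force"])
for c in("top","scene"):
    s=snapshot(c);save(s,c+"1.png");print(c,s["world_from_camera"][:3,3].round())
    for q in("plate","ledge","microscope","mount","vial","dish","beaker","tweezers","coupon","jar"):
        r=pinpoint(q,s)
        print(q,[(w(s,x["xyz"]).round(0).tolist(),round(x["p"],2)) for x in r[:2]])
E
```

```text
[-1.79893656e+02 -7.02186170e-03  1.55889298e+02] [244.82038798 547.16968254 230.24116578] [-0.46097656 -0.40046359  0.54240393]
top [ 475.  -21. 1080.]
plate [([554.0, 68.0, 40.0], 0.71)]
ledge [([546.0, 57.0, 0.0], 0.91)]
microscope [([385.0, -72.0, -2.0], 0.2)]
mount [([621.0, 13.0, 49.0], 0.48)]
vial [([633.0, 127.0, 47.0], 0.69)]
dish [([363.0, -188.0, -2.0], 0.7)]
beaker [([378.0, 213.0, 2.0], 0.82), ([631.0, 127.0, 48.0], 0.44)]
tweezers [([384.0, 69.0, -0.0], 0.88), ([381.0, 211.0, 1.0], 0.7)]
coupon [([386.0, -72.0, 2.0], 0.53)]
jar [([785.0, -38.0, 1.0], 0.86)]
scene [1092. -100.  918.]
plate []
ledge []
microscope [([634.0, 127.0, 47.0], 0.2)]
mount [([627.0, 9.0, 53.0], 0.44)]
vial [([636.0, 125.0, 46.0], 0.69), ([625.0, 7.0, 51.0], 0.34)]
dish [([365.0, -187.0, -5.0], 0.88)]
beaker [([388.0, 216.0, -3.0], 0.64)]
tweezers [([386.0, 72.0, -5.0], 0.58)]
coupon [([387.0, -73.0, -5.0], 0.55)]
jar [([787.0, -43.0, -1.0], 0.73), ([636.0, 130.0, 47.0], 0.35)]
```

View pics/top1.png

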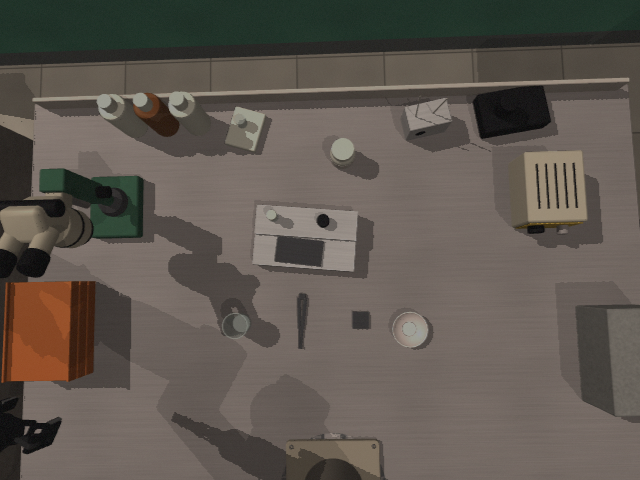

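View pics/scene1.png

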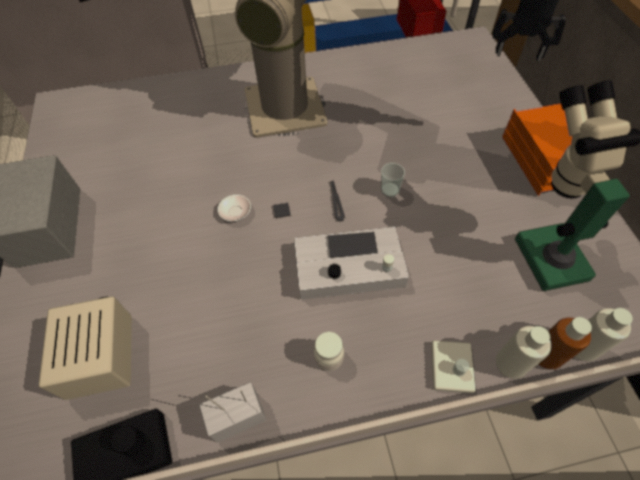

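The top view shows the microscope on the left (+y), its green foot at about (117,207). The ledge spans (254,206)–(357,270), with the dark plate on it at (300,251). The mount is at (323,221) and the vial at (271,215) on the rear step. The push is therefore towards +y.

Run:
```python
from h import *
s=snapshot("top")
img=cv2.cvtColor(s["color"],cv2.COLOR_RGB2GRAY)
for q,z in(("plate",46),("ledge",40)):
    r=regions_of(q,s)
    for x in r[:1]:
        m=x["mask"].astype(np.uint8);c=max(cv2.findContours(m,0,1)[0],key=cv2.contourArea)
        b=cv2.boxPoints(cv2.minAreaRect(c));print(q,x["p"],m.sum(),b.round(1).tolist())
        P=np.array([onplane(s,u,v,z) for u,v in b]);print(P.round(1).tolist(), P.mean(0).round(1),[np.linalg.norm(P[i]-P[i-1]).round(1) for i in range(4)],[np.degrees(np.arctan2(*(P[i]-P[i-1])[:2])).round(1) for i in range(4)])
crop=s["color"][190:290,235:375,::-1]
cv2.imwrite("pics/crop.png",cv2.resize(crop,None,fx=5,fy=5,interpolation=cv2.INTER_CUBIC))
```

```text
plate 0.87 1252 [[273.3999938964844, 261.29998779296875], [276.70001220703125, 234.5], [324.1000061035156, 240.1999969482422], [320.79998779296875, 267.1000061035156]]
[[527.0, 128.1, 46.0], [590.0, 119.8, 46.0], [573.8, 8.5, 46.0], [511.2, 17.4, 46.0]] [550.5  68.5  46. ] [np.float64(111.9), np.float64(63.5), np.float64(112.5), np.float64(63.2)] [np.float64(8.1), np.float64(97.5), np.float64(-171.7), np.float64(-81.9)]
ledge 0.61 4705 [[251.60000610351562, 264.5], [255.8000030517578, 203.89999389648438], [357.5, 210.89999389648438], [353.29998779296875, 271.5]]
[[521.0, 180.7, 40.0], [665.3, 169.8, 40.0], [642.1, -71.8, 40.0], [499.4, -58.1, 40.0]] [582.   55.1  40. ] [np.float64(239.8), np.float64(144.7), np.float64(242.7), np.float64(143.4)] [np.float64(5.2), np.float64(94.3), np.float64(-174.5), np.float64(-84.5)]
```

View pics/crop.png

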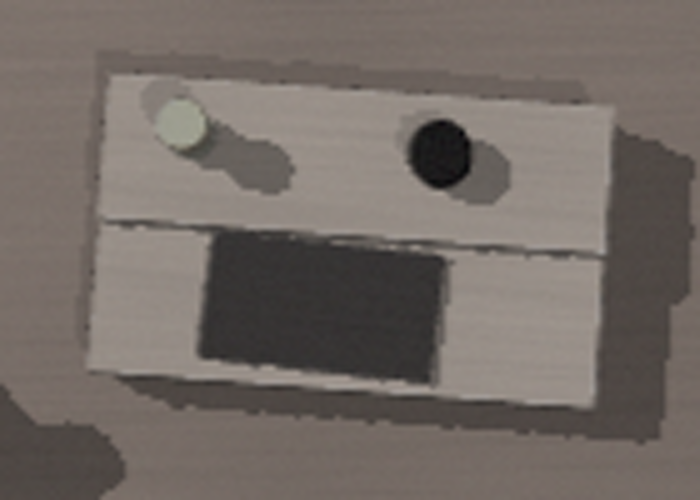

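The crop shows the whole sliding surface, with corners at about (88,368), (597,407), (605,253) and (102,222). The plate lies on it at (212,234)–(435,383), about 2° skewed, with a gap to the fence.

Run:
```python
from h import *
s=snapshot("top")
f=lambda u,v,z:onplane(s,235+(u+.5)/5-.5,190+(v+.5)/5-.5,z).round(1)
L=[f(88,368,40),f(597,407,40),f(605,251,48),f(102,221,48)]
B=[f(108,73,48),f(615,107,48)]
P=[f(212,234,46),f(445,258,46),f(435,383,46),f(200,355,46)]
a=lambda p,q:np.degrees(np.arctan2(-(p-q)[0],(p-q)[1])).round(2)
print(L,B,P,np.mean(P,0))
print("yaws",a(L[0],L[1]),a(L[3],L[2]),a(B[0],B[1]),"plate",a(P[0],P[1]),a(P[3],P[2]))
```

```text
[array([524. , 179.3,  40. ]), array([500.6, -59.8,  40. ]), array([573. , -65.1,  48. ]), array([592.7, 170.7,  48. ])] [array([663.1, 167.4,  48. ]), array([640.7, -71.6,  48. ])] [array([585.5, 119.1,  46. ]), array([571.6,   9.6,  46. ]), array([513.2,  15.5,  46. ]), array([528.7, 125.3,  46. ])] [549.75   67.375  46.   ]
yaws -5.59 -4.78 -5.35 plate -7.23 -8.04
```

Ledge yaw is about -5.3° and its origin about (549.5, 56). The plate centre is at ledge (-0.9, 11.4). With the tool at yaw 84.7°, tool x runs along ledge +y and tool y along ledge +x. I'll turn first.

Request:
play_rows([
  [-1, [0, 0, 0], 0.124],
  [-1, [0, 0, 0], 0.124],
  [-1, [0, 0, 0], 0.124],
  [-1, [0, 0, 0], 0.124],
  [-1, [0, 0, 0], 0.124],
  [-1, [0, 0, 0], 0.124],
  [-1, [0, 0, 0], 0.124],
  [-1, [0, 0, 0], 0.124],
  [-1, [0, 0, 0], 0.124],
  [-1, [0, 0, 0], 0.124],
  [-1, [-10, 6, 0], 0],
  [-1, [-20, 13, 0], 0],
])

```text
time: 2.3
tool_pos: [260.5, 516.5, 231.0]
tcp_rot: [-180.0, -0.0, 85.2]
ft_force: [0.4, -0.6, 1.0]
finger_gap: -0.0
grip_force: 0.0
```

Request:
play_rows([
  [-1, [-32, 20, 0], 0],
  [-1, [-32, 20, 0], 0],
  [-1, [-32, 20, 0], 0],
  [-1, [-32, 20, 0], 0],
  [-1, [-32, 20, 0], 0],
  [-1, [-32, 20, 0], 0],
  [-1, [-32, 20, 0], 0],
  [-1, [-32, 20, 0], 0],
  [-1, [-32, 20, 0], 0],
  [-1, [-32, 20, 0], 0],
  [-1, [-32, 20, 0], 0],
  [-1, [-32, 20, 0], 0],
])

```text
time: 3.3
tool_pos: [466.0, 109.6, 231.5]
tcp_rot: [180.0, 0.0, 85.1]
ft_force: [-0.3, 1.4, 0.1]
finger_gap: -0.1
grip_force: 0.0
```

Request:
play_rows([
  [-1, [-20, 14, 20], 0],
  [-1, [-10, 8, 20], 0],
  [-1, [0, 0, 20], 0],
  [-1, [0, 0, 20], 0],
  [-1, [0, 0, 10], 0],
  [-1, [0, 0, 0], 0],
  [-1, [0, 0, 0], 0],
])

```text
time: 3.88
tool_pos: [484.6, 80.1, 141.4]
tcp_rot: [-180.0, 0.0, 85.0]
ft_force: [1.0, -0.0, 0.3]
finger_gap: -0.0
grip_force: 0.0
```

```bash
cat >> h.py <<'E'
O=np.array([549.5,56]);th=np.radians(-5.3);ex=np.array([np.cos(th),np.sin(th)]);ey=np.array([-ex[1],ex[0]])
def st():
    t=sense();p=np.array(t["tool_pos"]);d=p[:2]-O
    print("t",round(t["time"],2),"ledge xy",(d@ex).round(1),(d@ey).round(1),"z",p[2].round(1),"rot",np.round(t["tcp_rot"],2),"F",np.round(t["ft_force"],1),"gap",round(t["finger_gap"],1),np.round(t["joint_pos"],0))
E
python3 - <<'E'
from h import *
st();st()
s=snapshot("wrist");save(s,"w1.png")
E
```

```text
t 3.88 ledge xy -66.8 18.0 z 141.4 rot [-1.7996e+02  1.0000e-02  8.4960e+01] F [ 1.  -0.   0.3] gap -0.0 [  3.  -6. 108.  -0.  78.   8.]
t 3.88 ledge xy -66.8 18.0 z 141.4 rot [-1.7996e+02  1.0000e-02  8.4960e+01] F [ 1.  -0.   0.3] gap -0.0 [  3.  -6. 108.  -0.  78.   8.]
```

View pics/w1.png

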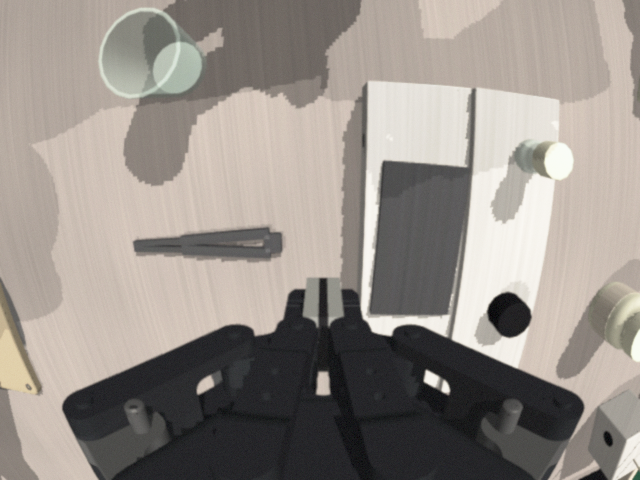

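The wrist view shows the plate from (384,161) to (449,315) and the ledge's +y end at (369,82)–(560,100). The fence line starts at (475,88), and the fingers are clear in front. I'll project these as a check on the top view.

Run:
```python
from h import *
s=snapshot("wrist");K=s["intrinsics"];T=s["world_from_camera"]
def f(u,v,z):
    x=(u-K[0,2])/K[0,0];y=(v-K[1,2])/K[1,1];r=np.hypot(x,y)
    d=T[:3,:3]@np.array([x/r*np.sin(r),y/r*np.sin(r),np.cos(r)]);o=T[:3,3]
    p=(o+d*(z-o[2])/d[2])[:2];return p.round(1),((p-O)@ex).round(1),((p-O)@ey).round(1)
for n,u,v,z in(("Lfront",369,82,40),("Lfence",475,88,48),("Lrear",560,99,48),("fence low",453,325,48),("front low",363,260,40),("P",384,161,46),("P",468,167,46),("P",449,315,46),("P",370,312,46)):print(n,*f(u,v,z))
```

```text
Lfront [524.8 179.9] -36.1 121.1
Lfence [595.3 173.7] 34.7 121.4
Lrear [666.1 168.5] 105.7 122.8
fence low [578.7   1.8] 34.1 -51.3
front low [512.3  58.8] -37.3 -0.6
P [529.7 127.3] -26.3 69.2
P [588.  120.2] 32.4 67.5
P [575.6  10. ] 30.2 -43.4
P [515.   20.2] -31.1 -38.8
```

The two views agree to within 1–2 mm. Next I descend in front of the plate and nudge it gently against the fence.

Request:
play_rows([
  [-1, [-3, 0, 20], 0],
  [-1, [-2, 0, 25], 0.005],
  [-1, [0, 0, 25], 0],
  [-1, [0, 0, 18], 0],
  [-1, [0, 0, 10], 0],
  [-1, [0, 6, 0], 0],
  [-1, [0, 6, 0], 0],
  [-1, [0, 3, 0], 0],
  [-1, [0, 2, 0], 0],
  [-1, [0, 1, 0], 0],
  [-1, [0, 1, 0], 0],
  [-1, [0, 1, 0], 0],
])

```text
time: 4.98
tool_pos: [504.9, 73.4, 43.8]
tcp_rot: [180.0, -0.0, 84.6]
ft_force: [-0.7, 0.4, 0.7]
finger_gap: 0.1
grip_force: 0.0
```

Request:
play_rows([
  [-1, [0, 1, 0], 0],
  [-1, [0, 1, 0], 0],
  [-1, [0, 1, 0], 0],
])

```text
time: 5.23
tool_pos: [507.4, 73.1, 43.3]
tcp_rot: [-180.0, 0.0, 84.6]
ft_force: [0.0, 0.3, -0.7]
finger_gap: -0.1
grip_force: 0.0
```

```bash
python3 -c "
from h import *
st();save(snapshot('wrist'),'w2.png')"
```

```text
t 5.23 ledge xy -43.4 13.1 z 43.3 rot [-179.99    0.     84.56] F [ 0.   0.3 -0.7] gap -0.1 [  2.   4. 109.  -0.  66.   8.]
```

View pics/w2.png

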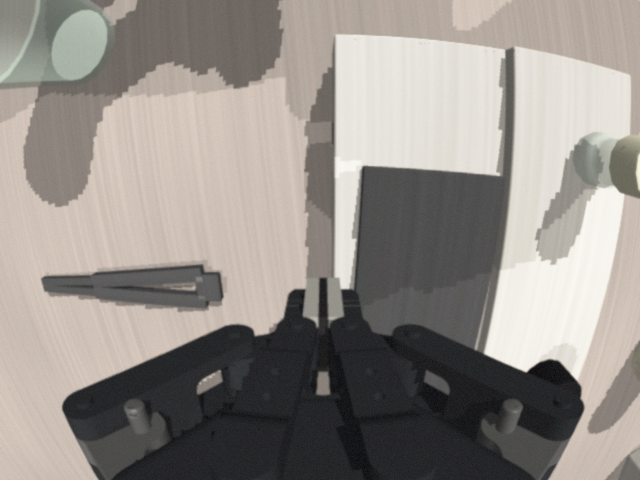

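The fingers haven't reached the plate yet (its front edge is at about x=355 px, the tip edge at 342) because the tips are narrower than I assumed. I'll continue slowly.

Request:
play_rows([
  [-1, [0, 1, 0], 0],
  [-1, [0, 1, 0], 0],
  [-1, [0, 1, 0], 0],
  [-1, [0, 1, 0], 0],
  [-1, [0, 1, 0], 0],
  [-1, [0, 1, 0], 0],
])

```text
time: 5.78
tool_pos: [513.5, 72.5, 43.3]
tcp_rot: [-180.0, 0.0, 84.6]
ft_force: [0.3, 0.5, 0.5]
finger_gap: -0.3
grip_force: 0.0
```

Request:
play_rows([
  [-1, [0, 0.8, 0], 0],
  [-1, [0, 0.7, 0], 0],
  [-1, [0, 0, 0], 0],
])

```text
time: 6.03
tool_pos: [514.7, 72.4, 43.2]
tcp_rot: [-180.0, 0.0, 84.6]
ft_force: [-2.2, 0.5, 1.8]
finger_gap: 0.1
grip_force: 1.2
```

Request:
play_rows([
  [-1, [0, 0.8, 0], 0],
  [-1, [0, 0.7, 0], 0],
  [-1, [0, 0, 0], 0],
])

```text
time: 6.28
tool_pos: [515.8, 72.1, 43.1]
tcp_rot: [-179.9, 0.0, 84.6]
ft_force: [-5.5, -0.5, 3.2]
finger_gap: -0.1
grip_force: 2.4
```

Request:
play_rows([
  [-1, [0, 0.8, 0], 0],
  [-1, [0, 0.7, 0], 0],
  [-1, [0, 0, 0], 0],
])

```text
time: 6.53
tool_pos: [517.0, 71.8, 42.9]
tcp_rot: [-179.9, 0.0, 84.6]
ft_force: [-6.1, -1.8, 2.4]
finger_gap: -0.1
grip_force: 2.6
```

Request:
play_rows([
  [-1, [0, 0.8, 0], 0],
  [-1, [0, 0.7, 0], 0],
  [-1, [0, 0, 0], 0],
])

```text
time: 6.78
tool_pos: [517.3, 71.7, 42.8]
tcp_rot: [-179.7, 0.1, 84.6]
ft_force: [-12.3, -1.5, 7.4]
finger_gap: -0.0
grip_force: 6.0
```

```bash
python3 -c "
from h import *
st();save(snapshot('wrist'),'w3.png')"
```

```text
t 6.78 ledge xy -33.5 12.7 z 42.8 rot [-1.7973e+02  5.0000e-02  8.4560e+01] F [-12.3  -1.5   7.4] gap -0.0 [  2.   6. 108.  -0.  67.   8.]
```

View pics/w3.png

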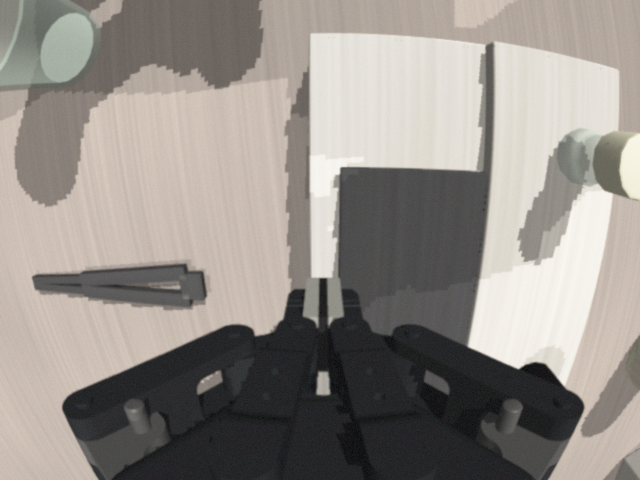

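The plate is now flush along the fence. I'll back off, lift over, and come down behind its -y end.

Request:
play_rows([
  [-1, [0, -6, 0], 0],
  [-1, [0, -6, 0], 0],
  [-1, [0, 0, -20], 0],
  [-1, [0, 0, -20], 0],
  [-1, [-20, 10, 0], 0],
  [-1, [-30, 15, 0], 0],
  [-1, [-25, 15, 0], 0],
  [-1, [-15, 9.5, 0], 0],
  [-1, [0, 0, 0], 0],
  [-1, [0, 0, 0], 0],
])

```text
time: 7.67
tool_pos: [548.5, -21.9, 83.4]
tcp_rot: [180.0, -0.0, 84.4]
ft_force: [-0.3, -0.1, -0.4]
finger_gap: -0.0
grip_force: 0.0
```

```bash
python3 -c "
from h import *
st()"
```

```text
t 7.67 ledge xy 6.2 -77.7 z 83.4 rot [ 1.7996e+02 -1.0000e-02  8.4450e+01] F [-0.3 -0.1 -0.4] gap -0.0 [ -8.   7. 102.   0.  71.  -2.]
```

Request:
play_rows([
  [-1, [0, -2, 20], 0],
  [-1, [0, 0, 15], 0],
  [-1, [0, 0, 5], 0],
  [-1, [6, 0, 0], 0],
  [-1, [6, 0, 0], 0],
  [-1, [3, 0, 0], 0],
  [-1, [3, 0, 0], 0],
  [-1, [3, 0, 0], 0],
  [-1, [3, 0, 0], 0],
])

```text
time: 8.42
tool_pos: [549.1, 3.2, 44.0]
tcp_rot: [179.9, 0.0, 84.6]
ft_force: [-0.4, -3.1, 0.4]
finger_gap: 0.2
grip_force: 1.2
```

Request:
play_rows([
  [-1, [3, 0, 0], 0],
  [-1, [3, 0, 0], 0],
  [-1, [3, 0, 0], 0],
  [-1, [3, 0, 0], 0],
  [-1, [3, 0, 0], 0],
  [-1, [3, 0, 0], 0],
  [-1, [3, 0, 0], 0],
  [-1, [3, 0, 0], 0],
  [-1, [3, 0, 0], 0],
  [-1, [3, 0, 0], 0],
])

```text
time: 9.25
tool_pos: [551.8, 32.7, 43.7]
tcp_rot: [180.0, 0.0, 84.5]
ft_force: [-0.4, -4.7, 6.1]
finger_gap: -0.1
grip_force: 3.8
```

Request:
play_rows([
  [-1, [3, 0, 0], 0],
  [-1, [3, 0, 0], 0],
  [-1, [3, 0, 0], 0],
  [-1, [3, 0, 0], 0],
  [-1, [3, 0, 0], 0],
  [-1, [3, 0, 0], 0],
  [-1, [3, 0, 0], 0],
  [-1, [3, 0, 0], 0],
  [-1, [2, 0, 0], 0],
  [-1, [0, 0, 0], 0],
])

```text
time: 10.08
tool_pos: [554.1, 58.9, 43.7]
tcp_rot: [180.0, 0.0, 84.6]
ft_force: [-0.5, -3.8, 5.3]
finger_gap: -0.3
grip_force: 3.1
```

```bash
python3 -c "
from h import *
st();save(snapshot('wrist'),'w4.png')"
```

```text
t 10.08 ledge xy 4.4 3.3 z 43.7 rot [179.97   0.    84.57] F [-0.5 -3.8  5.3] gap -0.3 [  1.  11. 102.  -0.  67.   6.]
```

View pics/w4.png

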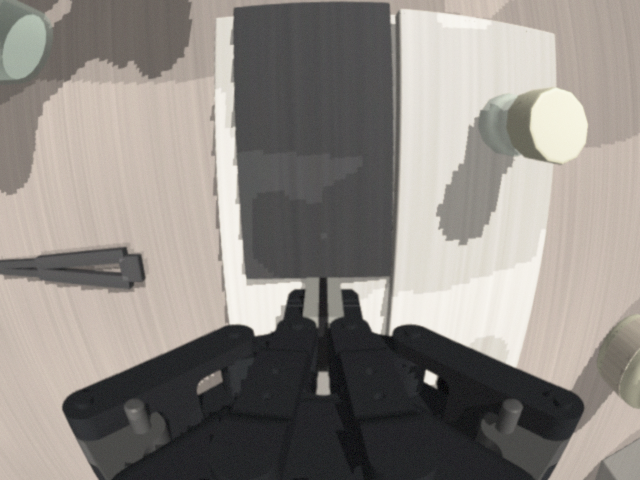

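The plate is straight along the fence. Its lead end (row ~6) is just past the ledge end (row ~15), and its trailing edge is at row 277, at the fingertips. Next I measure the remaining travel.

```bash
cat >> h.py <<'E'
def fw(s,u,v,z):
    K=s["intrinsics"];T=s["world_from_camera"]
    x=(u-K[0,2])/K[0,0];y=(v-K[1,2])/K[1,1];r=np.hypot(x,y)
    d=T[:3,:3]@np.array([x/r*np.sin(r),y/r*np.sin(r),np.cos(r)]);o=T[:3,3]
    p=(o+d*(z-o[2])/d[2])[:2];return ((p-O)@ex).round(1),((p-O)@ey).round(1)
E
python3 -c "
from h import *
s=snapshot('wrist')
for a in ((221,17,40),(401,10,48),(552,33,48),(236,9,46),(389,3,46),(245,278,46),(391,278,46)):print(a,fw(s,*a))"
```

```text
(221, 17, 40) (np.float64(-35.8), np.float64(121.6))
(401, 10, 48) (np.float64(34.3), np.float64(120.8))
(552, 33, 48) (np.float64(101.6), np.float64(121.3))
(236, 9, 46) (np.float64(-28.3), np.float64(122.4))
(389, 3, 46) (np.float64(30.1), np.float64(124.2))
(245, 278, 46) (np.float64(-27.5), np.float64(14.1))
(391, 278, 46) (np.float64(32.9), np.float64(14.1))
```

Overhang is now about 2.7 mm, and a third is 37 mm, so I push 34 mm more.

Request:
play_rows([
  [-1, [3, 0, 0], 0],
  [-1, [3, 0, 0], 0],
  [-1, [3, 0, 0], 0],
  [-1, [3, 0, 0], 0],
  [-1, [3, 0, 0], 0],
  [-1, [3, 0, 0], 0],
  [-1, [3, 0, 0], 0],
  [-1, [3, 0, 0], 0],
  [-1, [3, 0, 0], 0],
  [-1, [3, 0, 0], 0],
  [-1, [2, 0, 0], 0],
  [-1, [1, 0, 0], 0],
])

```text
time: 11.18
tool_pos: [557.3, 91.5, 43.7]
tcp_rot: [180.0, 0.0, 84.6]
ft_force: [-1.4, -5.4, 6.0]
finger_gap: -0.0
grip_force: 4.1
```

Request:
play_rows([
  [-1, [1, 0, 0], 0],
  [-1, [0, 0, 0], 0],
  [-1, [0, 0, 0], 0],
])

```text
time: 11.43
tool_pos: [557.3, 92.5, 43.7]
tcp_rot: [180.0, 0.0, 84.6]
ft_force: [0.4, -4.6, 6.4]
finger_gap: 0.4
grip_force: 3.6
```

```bash
python3 -c "
from h import *
st();save(snapshot('wrist'),'w5.png')"
```

```text
t 11.43 ledge xy 4.4 37.0 z 43.7 rot [1.7997e+02 1.0000e-02 8.4560e+01] F [ 0.4 -4.6  6.4] gap 0.4 [  4.  12. 101.  -0.  67.  10.]
```

View pics/w5.png

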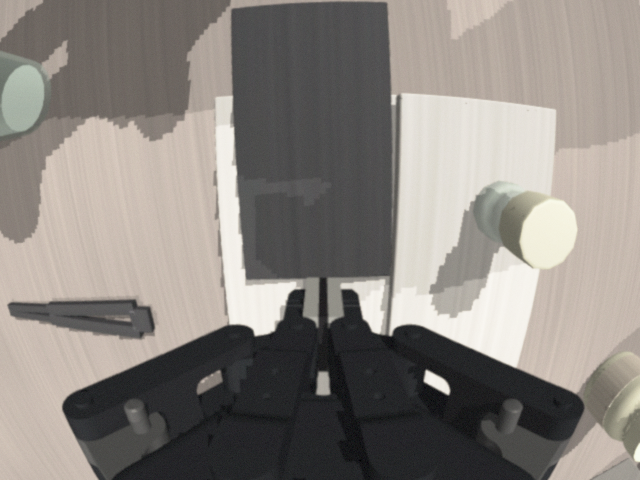

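The plate is straight and overhangs the end (plate end at row ~6, ledge end at row ~97), by about 36.8 mm. Backing off.

Request:
play_rows([
  [-1, [-5, 0, 0], 0],
  [-1, [-10, 0, 0], 0],
  [-1, [-15, 0, 0], 0],
  [-1, [-5, 0, -20], 0],
  [-1, [0, 0, -30], 0],
  [-1, [0, 0, -30], 0],
  [-1, [-10, 0, -30], 0],
  [-1, [-10, 0, -20], 0],
  [-1, [0, 0, -10], 0],
  [-1, [0, 0, 0], 0],
  [-1, [0, 0, 0], 0],
])

```text
time: 12.4
tool_pos: [551.5, 37.9, 182.4]
tcp_rot: [-180.0, -0.0, 84.5]
ft_force: [0.3, 0.6, 0.1]
finger_gap: -0.3
grip_force: 0.0
```

```bash
python3 -c "
from h import *
st();save(snapshot('wrist'),'w6.png')"
```

```text
t 12.4 ledge xy 3.7 -17.9 z 182.4 rot [-1.7996e+02 -3.0000e-02  8.4530e+01] F [0.3 0.6 0.1] gap -0.3 [-1.  2. 96.  0. 82.  4.]
```

View pics/w6.png

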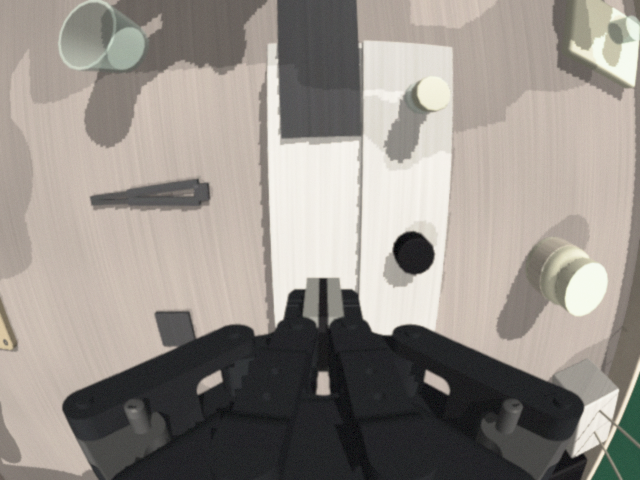

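The plate lies flat along the fence, trailing edge at row ~137 and ledge end at row ~43, and everything else is undisturbed. One last check of the distance, then I hand in.

```bash
python3 -c "
from h import *
s=snapshot('wrist')
a=[fw(s,*p) for p in ((281,138,46),(359,135,46),(268,44,40),(363,41,48))];print(a)
d=np.mean([a[2][1],a[3][1]])-np.mean([a[0][1],a[1][1]]);print('on ledge',d)
if abs(d-73.3)<5: print(hand_in())"
```

```text
[(np.float64(-28.0), np.float64(47.1)), (np.float64(29.9), np.float64(49.2)), (np.float64(-38.3), np.float64(120.9)), (np.float64(32.7), np.float64(120.6))]
on ledge 72.6
the job is handed in; nothing more can be done
None
```

I pushed the plate along the fence towards the microscope; it now sticks out about 37 mm (a third of its length), flat and straight, with nothing else disturbed, the arm backed off and the job handed in after about 12.5 s.

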